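# Set the child-locked TV timer by clicks

### The arm

A 6-joint arm with a two-finger parallel gripper is mounted at the origin on the work surface. World frame = base frame: x ahead of the robot, y to its left, z up, the work surface at z = 0. Lengths are in m, angles in degrees, forces in N, time in s.
With the tool pointing down it reaches from about 0.25 to 0.725 m from the base axis. Payload 9.7 kg.
Tool frame: the origin (TCP) lies midway between the tips of the shut fingers; the grasp point (between the pads) lies 19 mm behind it (bot.grasp_offset is the distance from the TCP to the grasp point, in m); z points along the fingers, x is the direction in which the jaws open and shut, and the axes are right-handed (so a half turn about z gives the same grasp; the last joint's range is limited). The gripper opens to 85 mm and grips with 20 to 120 N. Pads are 22 mm wide; open, the fingers measure 114 mm over their backs; the gripper's body (76 mm by 85 mm) begins 54 mm behind the grasp point. The pads swing forward as they close: fully open they stand 13 mm farther back than shut.
Start: joints at [-64.343, 4.979, 10.078, 95.1, 0, 90], TCP at [0.238, -0.496, 0.231] pointing down, gripper open.
Joint ranges: [-179.16, 179.16], [-48.56, 103.87], [-65.8, 70.77], [-126.05, 130.52], [-82.76, 87.17], [-180, 180]. Speed limits (degrees/s): [127.2, 127.2, 147.25, 180, 180, 180].

### API

Orientations are given as [roll, pitch, yaw] about the fixed x, y, z axes, in that order (R = Rz(yaw) Ry(pitch) Rx(roll)).
In Python, from workcell import bot gives the robot as it stands.
- The arm moves only by the tool send_rows, never from a script. Its argument "targets" is a list of rows, each a list of 5 numbers: the closure, from 0 (fully open) to 1 (shut), then the shift along the world's x, y, z in mm, then the turn about the world's z in degrees. A call has 1 to 10 rows; each row is the pose to reach, as a shift and turn from the pose commanded when the call began; what a row does not reach only later rows make up. A row lasts 1/8 s, in which the tool goes at most 62.5 mm and 10.7 degrees, less where a joint would pass 70% of its speed; a pose out of reach is approached as far as the arm can. A call with a gripper value outside its range is refused whole. The fingers move at their own pace and stop on an object; "squeeze" is the grip in N (left out, the last holds). Time passes only in rows, so rows that repeat a pose let the fingers close. It gives the time, the measured TCP pose, the force and the opening at its end, in the units of the state.
- bot.get_obs(): the state, without advancing time (a new reading comes with each control period).
- bot.camera(name): name is "scene" or "top" or "wrist"; returns a dict with "pixels" (480x640x3 uint8, red, green, blue), "intrinsics" (3x3 intrinsics, pixels), "view" (4x4, takes a point from world to camera coordinates); the wrist camera has in their place "mount" (4x4, takes a point from camera to tool coordinates, whose origin is the TCP and whose axes are the tool frame's). Camera axes: x right, y down, z forward; pixel columns grow to the right and rows downward; lengths in m; the calibration is good to about 2 mm. A picture is of the moment at which its call begins: read the wrist's pose just before it. There is no depth.
- bot.job_done(): hands the job in, once; it reports no verdict.
The state is a dict: "time": time; "q": joint angles; "qd": joint speeds; "joint_efforts": joint torques, N m; "ee_pos": TCP position; "tcp_rot": TCP orientation; "wrist_force": force on the tool from outside, world axes, zero at the start; "torque": the same for the moment, N m; "opening": finger opening in m.
Only numpy, scipy, OpenCV 4.12 (cv2) and the standard library are available. Lean on these libraries where they do the work, as an engineer would, in place of code of your own. Each camera call takes 0.05 s, during which the arm holds its last target.

### The job

Set the TV timer on the console: push its child-lock dial down gently, just enough to free it and without jamming it on its bottom stop, turn it back to the off stop without ever wrenching it while it is locked, and from there forward until it rests exactly four clicks from off. Let the dial go so that it springs up and locks there, then press the green start button fully and release it. Leave the remote, vase, coaster and tealight holder where they are.

Things in the scene. Friction and masses are not known exactly. Their poses are not given: they have to be found in the camera images.
- timer_box: White plastic timer box stuck to the console, 120 (x) x 210 (y) x 55 mm high, origin at the centre of its underside, z up. Black dial on its +y half, green start button on its -y half. Eight dots on its top, 46 mm from the dial axis, mark the click positions: a big red one for off, then seven small black ones going clockwise.
- dial_axis (a point): Where the dial's upright axis meets the box's top face (0, 45, 55 mm in the box frame), axes as the box's. Dial: black disc 62 mm across, 6 thick, topped by a bar grip 48 long x 14 wide x 26 mm high, centred on the axis, white line on the pointer half. With the dial up, the disc's underside is 17 mm, its top (foot of the bar) 23 mm and the bar's top 49 mm above this point.
- dial_foot (a point): Fixed point on the dial axis, level with the bar's foot when the dial is up. Push: up, the dial is locked (0.04 rad play; never wrench it over 1.3 N m). Down, first 0 to 10 mm free travel (varies, unmeasured) at 3.5 N, then a spring: 5 N rising 2.4 N per mm. 3 mm into the spring (12 N) it turns, at 4 mm (14.5 N) it meets a solid stop, which must not take over 10 N. Let go, it rises and locks.
- timer_dial (a joint): Dial angle, rad: 0 at off, growing clockwise from above, 0.28 per click, seven clicks in all (1.96); end stops 0.04 beyond both ends. Passing a click takes about 0.1 N m; let it go within 0.04 of a click and it settles there. At q the bar's pointer end points along (0.84 - q) rad in the box's xy plane, from box +x towards +y. Starts on one of clicks 2 to 5.
- start_button_top (a point): Centre of the top of the green start button, 26 mm across, in a black ring housing, at (0, -66, 77) mm in the box frame. 5 mm of travel straight down, 1.5 N at first and 5 N when fully down, with a solid stop there.
- start_button (a joint): Travel of the start button in m: 0 up, 0.005 fully down; springs back.
- remote: Black TV remote, 165 x 44 x 18 mm, lying flat, origin under its centre. Bystander.
- bud_vase: White ceramic bud vase, 72 mm across, 130 mm high, origin under its centre. Bystander.
- coaster: Grey aluminium coaster, 96 mm across, 6 mm thick, origin under its centre. Bystander.
- tealight_holder: Glass tealight holder, 68 mm across, 62 mm high, origin under its centre. Bystander.
- timer_push (a joint): How far the dial is pushed down, m: 0 up; 3 to 13 mm where it comes free, 4 to 14 mm at the bottom stop, as the unit's free travel has it.
Things that resemble listed ones, but are neither listed nor needed, are in the scene too. Leave any blue or purple look-alike of the timer_box alone.

How it is judged:
By the outcome, as a careful person would: the job done as asked, in the order asked, and still so for the second after the job is handed in, with the robot touching nothing.
It also fails if it takes over 72 s, if anything falls off the work surface, if the arm or the gripper's body presses on something with over 40 N, if the wrist force passes 120 N, or if a joint passes its speed limit or range.

## Working session

There is one attempt and no reset: what is moved stays moved. The work goes in short steps, Python scripts to look and compute and a tool call to move; the robot and the scene stay as the last step left them, time stands still between calls to the robot, and variables do not carry over. Pictures are saved under pics/ and viewed, and the job is handed in when it is done.

Besides the shell and the picture viewer there is one more tool, called after ">>>" as name([rows], argument=value, ...), one row to a line, values as JSON. send_rows: Moves the arm, as the interface text tells. Its arguments: {"type":"object","properties":{"targets":{"type":"array","items":{"type":"array","items":{"type":"number"}}},"squeeze":{"type":"number"}},"required":["targets"]}

```bash
ls && mkdir -p pics && python3 - <<'E'
from workcell import bot
import cv2,numpy as np
np.set_printoptions(precision=4,suppress=True)
o=bot.get_obs()
for k,v in o.items(): print(k,v)
print(bot.grasp_offset)
for n in ["scene","top","wrist"]:
    c=bot.camera(n)
    cv2.imwrite(f"pics/{n}0.png",c["pixels"][:,:,::-1])
    print(n,c["intrinsics"],c.get("view",c.get("mount")))
E
```

```text
pics
time 0.0
q [-64.3438   5.0117  10.0334  95.1     -0.0024  90.0016]
qd [-0.0262 -0.0846  0.0246  0.1134 -0.0521  0.0826]
joint_efforts [  0.0005 -52.0384  46.4805   0.0163   0.0001   0.    ]
ee_pos [ 0.238  -0.4956  0.2306]
tcp_rot [179.9976   0.0783 -64.3454]
wrist_force [ 0.0838  0.3284 -0.1238]
torque [-0.0307  0.004  -0.0102]
opening 0.08530779290894218
0.0187
scene [[494.7971   0.     318.9648]
 [  0.     494.7971 239.3866]
 [  0.       0.       1.    ]] [[-0.1728  0.985   0.0018  0.0521]
 [ 0.5294  0.0944 -0.8431 -0.1688]
 [-0.8306 -0.1447 -0.5377  1.6967]
 [ 0.      0.      0.      1.    ]]
top [[564.3769   0.     333.2752]
 [  0.     564.3769 236.0216]
 [  0.       0.       1.    ]] [[-0.0035 -1.      0.0011  0.0174]
 [-0.9952  0.0034 -0.098   0.4468]
 [ 0.098  -0.0015 -0.9952  1.54  ]
 [ 0.      0.      0.      1.    ]]
wrist [[386.16     0.     316.2913]
 [  0.     386.16   239.1653]
 [  0.       0.       1.    ]] [[ 1.      0.0024 -0.0004 -0.0007]
 [-0.0022  0.962   0.2732 -0.0711]
 [ 0.0011 -0.2732  0.962  -0.1425]
 [ 0.      0.      0.      1.    ]]
```

View pics/scene0.png

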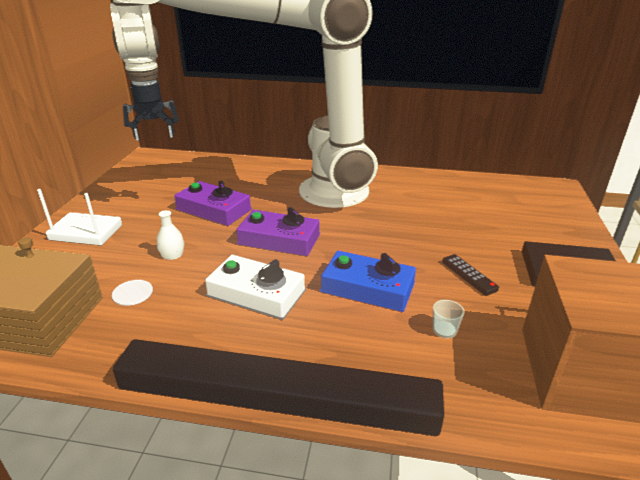

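View pics/top0.png

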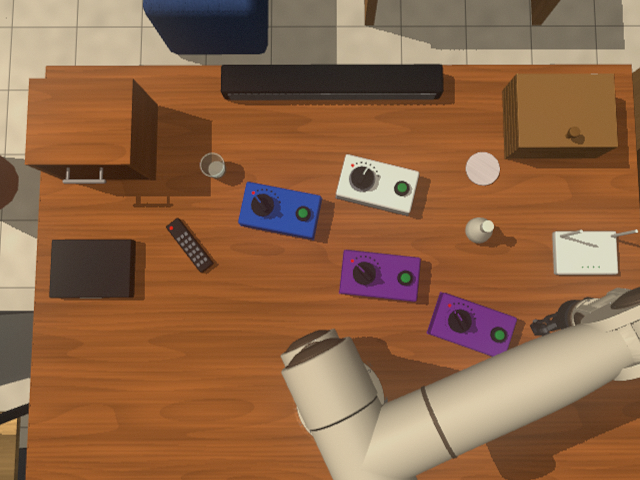

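View pics/wrist0.png

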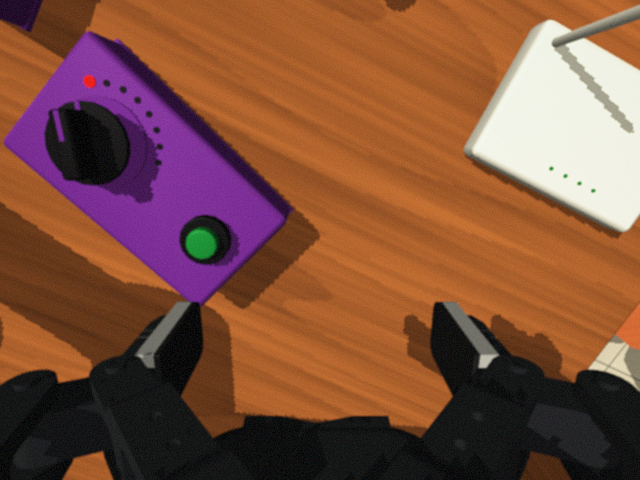

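Candidates for timer_box, in the top view:
- White box at (378,185), which is (255,285) in the scene view.
- Blue box at (280,210).
- Purple boxes at (381,276) and (472,324).

The white one fits the description, and the blue and purple ones are the named look-alikes. I'll check it in an enlarged crop.

```bash
python3 - <<'E'
import cv2,numpy as np
t=cv2.imread("pics/top0.png")[145:225,325:430]; s=cv2.imread("pics/scene0.png")[245:320,200:310]
t=cv2.resize(t,(735,560)[:2] and (t.shape[1]*5,t.shape[0]*5),interpolation=cv2.INTER_CUBIC)
s=cv2.resize(s,(s.shape[1]*5,s.shape[0]*5),interpolation=cv2.INTER_CUBIC)
cv2.imwrite("pics/cropt.png",t);cv2.imwrite("pics/crops.png",s)
E
```

```text
(no output)
```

View pics/cropt.png

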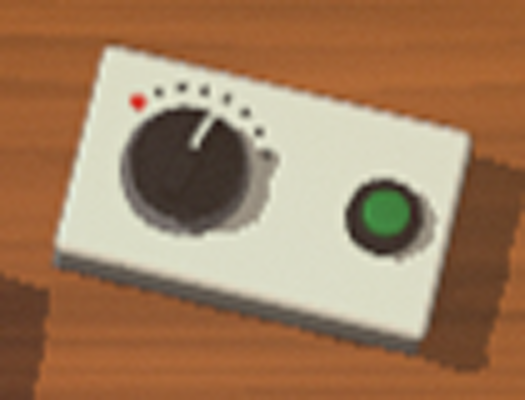

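View pics/crops.png

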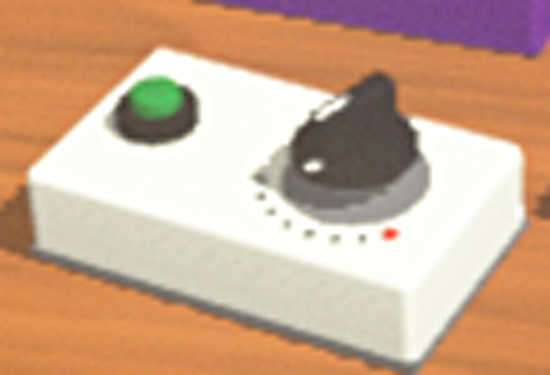

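```bash
cat > h.py <<'E'
import numpy as np,cv2
from scipy.optimize import least_squares
np.set_printoptions(precision=4,suppress=True)
from workcell import bot
def P(c): return c["intrinsics"]@c["view"][:3]
def proj(K,V,X):
    X=np.atleast_2d(X); c=X@V[:3,:3].T+V[:3,3]; p=c@K.T; return p[:,:2]/p[:,2:]
E
python3 - <<'E'
from h import *
import pickle
ct=bot.camera("top");cs=bot.camera("scene")
off=lambda a,o:(np.array(a,float)+.5)/5-.5+np.array(o)
t=off([(108,47),(468,133),(422,338),(58,250),(386,213),(138,102)],(325,145))
s=off([(410,290),(30,175),(160,48),(523,150),(157,97),(390,234)],(200,245))
X=cv2.triangulatePoints(P(ct),P(cs),t.T,s.T);X=(X[:3]/X[3]).T
print(X)
print(proj(ct["intrinsics"],ct["view"],X)-t,proj(cs["intrinsics"],cs["view"],X)-s)
# model fit (x,y,yaw,z0)
a=0.84; m=np.array([[60,105,55],[60,-105,55],[-60,-105,55],[-60,105,55],[0,-66,77],[46*np.cos(a),45+46*np.sin(a),55]])/1e3
def tr(p):
    R=np.array([[np.cos(p[2]),-np.sin(p[2]),0],[np.sin(p[2]),np.cos(p[2]),0],[0,0,1]]);return m@R.T+[p[0],p[1],p[3]]
f=lambda p:np.r_[(proj(ct["intrinsics"],ct["view"],tr(p))-t).ravel(),(proj(cs["intrinsics"],cs["view"],tr(p))-s).ravel()]
r=least_squares(f,[.6,-.07,0,0]);print(r.x,np.degrees(r.x[2]),np.abs(r.fun).max());print(r.fun.reshape(-1,2))
p=r.x;R=lambda v:np.array([p[0]+np.cos(p[2])*v[0]-np.sin(p[2])*v[1],p[1]+np.sin(p[2])*v[0]+np.cos(p[2])*v[1]])
print("dial",R([0,.045]),"btn",R([0,-.066]))
E
```

```text
[[ 0.6713 -0.0206  0.0499]
 [ 0.6222 -0.2185  0.0517]
 [ 0.5086 -0.1913  0.0523]
 [ 0.5581  0.0079  0.0493]
 [ 0.5742 -0.17    0.0701]
 [ 0.6394 -0.0372  0.0547]]
[[ 0.0277 -0.0061]
 [ 0.1898 -0.0627]
 [ 0.2189 -0.0649]
 [-0.1436  0.0272]
 [ 0.0232 -0.0068]
 [ 0.1569 -0.0356]] [[ 0.045   0.0021]
 [ 0.2942  0.0336]
 [ 0.3115  0.0291]
 [-0.2136 -0.0063]
 [ 0.0346  0.0033]
 [ 0.2483  0.0126]]
[ 0.5899 -0.106  -0.2466 -0.0043] -14.127979831960594 1.5983271166704185
[[-0.6127 -0.9399]
 [ 1.5983 -0.0822]
 [ 0.8546  0.9285]
 [-1.0762  0.2084]
 [ 0.1621 -0.0196]
 [-0.0635  0.4114]
 [ 0.5433  0.5081]
 [-1.2973  0.2694]
 [-0.031  -0.0574]
 [ 0.8699 -0.5392]
 [-0.0251 -0.9885]
 [ 0.5566  1.2879]]
dial [ 0.6009 -0.0624] btn [ 0.5738 -0.17  ]
```

The crop confirms the white box. The red dot is at the dial's upper left (crop (138,102)), the white pointer line is at (203,132), and the green button is at (386,213). Next I move above the dial for a close view.

>>> send_rows([
  [0, 20, 30, 20, 10],
  [0, 50, 65, 30, 20],
  [0, 85, 105, 30, 30],
  [0, 120, 145, 30, 40],
  [0, 155, 185, 30, 50],
  [0, 190, 225, 30, 60],
  [0, 225, 265, 30, 70],
  [0, 260, 305, 30, 80],
  [0, 295, 345, 30, 90],
  [0, 320, 380, 30, 100],
])

```text
time: 1.5
ee_pos: [0.5593, -0.114, 0.2609]
tcp_rot: [-180.0, 0.0, 36.0]
wrist_force: [0.7, -0.4, 0.5]
opening: 0.0855
```

>>> send_rows([
  [0, 20, 25, 0, 10],
  [0, 35, 45, 0, 18],
  [0, 43, 54, 0, 24],
  [0, 43, 54, 0, 24],
  [0, 43, 54, 0, 24],
])

```text
time: 2.12
ee_pos: [0.6009, -0.0621, 0.2612]
tcp_rot: [-180.0, 0.0, 59.5]
wrist_force: [0.9, 0.3, 0.2]
opening: 0.0855
```

```bash
cat >> h.py <<'E'
from scipy.spatial.transform import Rotation as Ro
def wrist(name):
    o=bot.get_obs(); c=bot.camera("wrist")
    T=np.eye(4);T[:3,:3]=Ro.from_euler("xyz",o["tcp_rot"],degrees=True).as_matrix();T[:3,3]=o["ee_pos"]
    V=np.linalg.inv(T@c["mount"]);cv2.imwrite(f"pics/{name}.png",c["pixels"][:,:,::-1])
    np.savez(f"pics/{name}.npz",K=c["intrinsics"],V=V)
    print(o["time"],o["ee_pos"],o["tcp_rot"],o["q"],o["wrist_force"],o["torque"],o["opening"])
E
python3 -c "
from h import *
wrist('w1')"
```

```text
2.125 [ 0.6009 -0.0621  0.2612] [-179.9916    0.0123   59.5131] [-5.9011 13.5848 23.1943 99.6223 -0.0077 24.5857] [0.9194 0.2943 0.1848] [-0.0073 -0.0329 -0.0048] 0.0855347572317052
```

View pics/w1.png

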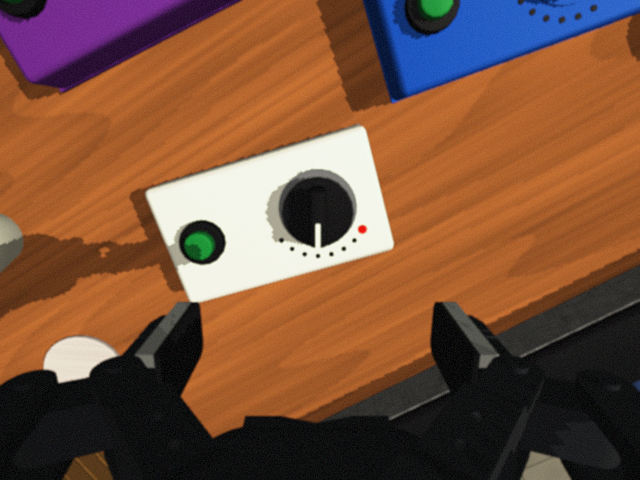

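In w1 the red off dot is at (362,229). The small dots follow clockwise at (354,240), (344,248), (332,254), (318,256) and so on. The pointer line at x=318 points to the fourth, so the dial starts on click 4. I'll take a second view to refine the pose.

>>> send_rows([
  [0, 13, -8, -35, 0],
  [0, 26, -15, -70, 0],
  [0, 26, -15, -80, 0],
  [0, 26, -15, -80, 0],
  [0, 26, -15, -80, 0],
])

```text
time: 2.8
ee_pos: [0.6273, -0.0767, 0.1833]
tcp_rot: [179.9, -0.1, 59.6]
wrist_force: [0.4, -0.4, 0.4]
opening: 0.0854
```

```bash
python3 -c "
from h import *
wrist('w2')"
```

```text
2.8 [ 0.6273 -0.0767  0.1833] [179.8752  -0.0559  59.6414] [-6.9748 15.616  16.9342 91.1814  0.0018 23.3838] [ 0.3811 -0.3531  0.4294] [0.0025 0.0126 0.0272] 0.0854479719562621
```

View pics/w2.png

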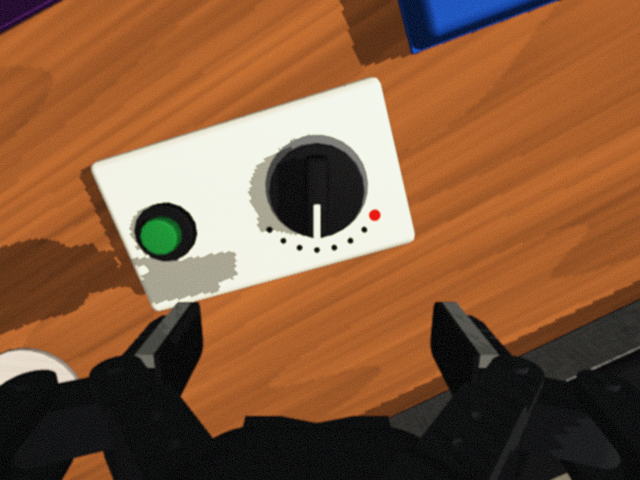

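```bash
python3 - <<'E'
from h import *
def blob(img,seed,kind,r):
    u,v=seed; h=img[v-r:v+r+1,u-r:u+r+1].astype(float); b,g,rr=h[...,0],h[...,1],h[...,2]
    w={'red':np.clip(rr-np.maximum(b,g)-60,0,None),'green':(g-np.maximum(b,rr)>35)*1.0,'dark':np.clip(150-h.mean(2),0,None)}[kind]
    yy,xx=np.mgrid[-r:r+1,-r:r+1]; return (u+(w*xx).sum()/w.sum(),v+(w*yy).sum()/w.sum())
seeds={'w1':[('red',362,229,6),('dark',344,248,3),('dark',332,254,3),('dark',318,256,3),('dark',305,254,3),('dark',292,249,3),('green',201,244,22)],
'w2':[('red',375,215,8),('dark',350,241,4),('dark',334,248,4),('dark',317,250,4),('dark',299,248,4),('dark',283,241,4),('green',160,236,28)]}
pts={};cam={}
for n in seeds:
    im=cv2.imread(f'pics/{n}.png'); pts[n]=np.array([blob(im,(u,v),k,r) for k,u,v,r in seeds[n]]);d=np.load(f'pics/{n}.npz');cam[n]=(d['K'],d['V']);print(pts[n])
X=cv2.triangulatePoints(*[cam[n][0]@cam[n][1][:3] for n in cam],*[pts[n].T for n in cam]);print((X[:3]/X[3]).T)
k=np.array([0,2,3,4,5,6]);a=.84-.28*k
m=np.c_[46*np.cos(a),45+46*np.sin(a),55+0*a];m=np.r_[m,[[0,-66,77]]]/1e3
def tr(p):
    c,s=np.cos(p[2]),np.sin(p[2]);R=np.array([[c,-s,0],[s,c,0],[0,0,1]]);return m@R.T+[p[0],p[1],p[3]]
for fixz in (False,True):
    def f(p):
        p=np.r_[p[:3],0] if fixz else p
        return np.concatenate([(proj(*cam[n],tr(p))-pts[n]).ravel() for n in cam])
    r=least_squares(f,[.59,-.106,-.2466,0]);p=r.x;print(p,np.degrees(p[2]),np.sqrt((r.fun**2).mean()))
    R=lambda v:np.array([p[0]+np.cos(p[2])*v[0]-np.sin(p[2])*v[1],p[1]+np.sin(p[2])*v[0]+np.cos(p[2])*v[1]])
    D=R([0,.045]);print("dial",D,"btn",R([0,-.066]))
    print("bar yaw q=1.12:",np.degrees(p[2]+.84-1.12)+90)
    # bar check: predicted bar outline top face
    w=p[2]+.84-1.12;e=np.array([np.cos(w),np.sin(w)])
    for n in cam: print(n,proj(*cam[n],np.array([[*(D+e*.024),.104],[*(D-e*.024),.104],[*D,.104]])))
E
```

```text
[[361.885  228.8406]
 [343.3569 248.3126]
 [330.8967 253.6765]
 [317.5221 255.5113]
 [304.1914 253.7266]
 [291.6613 248.4444]
 [199.1846 245.0753]]
[[374.2795 214.7534]
 [349.9686 240.2163]
 [333.8268 247.1035]
 [316.4347 249.5192]
 [299.0906 247.2028]
 [282.936  240.3147]
 [160.2666 235.3859]]
[[ 0.6413 -0.0337  0.0534]
 [ 0.65   -0.0583  0.0507]
 [ 0.6479 -0.0709  0.0533]
 [ 0.6414 -0.082   0.0588]
 [ 0.6318 -0.0906  0.0657]
 [ 0.6226 -0.0988  0.0616]
 [ 0.5752 -0.1649  0.0756]]
[ 0.5924 -0.1029 -0.2595 -0.004 ] -14.868673114011742 0.43167794912221763
dial [ 0.6039 -0.0594] btn [ 0.5755 -0.1667]
bar yaw q=1.12: 59.08850862232519
w1 [[318.0514 249.9326]
 [318.7213 191.2106]
 [318.3792 221.2003]]
w2 [[317.4995 240.8239]
 [318.5838 159.1192]
 [318.0256 201.1809]]
[ 0.5915 -0.1022 -0.2592  0.    ] -14.853860496923014 0.7360544601820184
dial [ 0.603  -0.0587] btn [ 0.5746 -0.166 ]
bar yaw q=1.12: 59.10332123941393
w1 [[318.2356 248.5841]
 [318.8983 189.7414]
 [318.5598 219.7934]]
w2 [[317.7537 238.978 ]
 [318.8331 157.0409]
 [318.2774 199.2239]]
```

```bash
python3 - <<'E'
from h import *
for n in ('w1','w2'):
    d=np.load(f'pics/{n}.npz');V=d['V'];C=np.linalg.inv(V)
    print(n,C)
    print(proj(d['K'],V,[[.6039,-.0594,.104]]))
E
```

```text
w1 [[ 0.5054  0.8295  0.2377  0.5418]
 [ 0.8629 -0.4864 -0.1374 -0.0255]
 [ 0.0017  0.2745 -0.9616  0.4038]
 [ 0.      0.      0.      1.    ]]
[[318.3764 221.1544]]
w2 [[ 0.5035  0.8298  0.2405  0.5678]
 [ 0.864  -0.4845 -0.137  -0.0402]
 [ 0.0029  0.2768 -0.9609  0.3257]
 [ 0.      0.      0.      1.    ]]
[[318.0219 201.1172]]
```

```bash
python3 - <<'E'
from h import *
o=bot.get_obs();c=bot.camera("wrist");print(c["mount"],o["ee_pos"],o["tcp_rot"])
T=np.eye(4);T[:3,:3]=Ro.from_euler("xyz",o["tcp_rot"],degrees=True).as_matrix();T[:3,3]=o["ee_pos"];print(T)
print(T@c["mount"]); o=bot.get_obs();print(o["ee_pos"],o["tcp_rot"])
E
```

```text
[[ 1.      0.0016  0.0024  0.0015]
 [-0.0022  0.9615  0.2747 -0.0695]
 [-0.0019 -0.2747  0.9615 -0.1425]
 [ 0.      0.      0.      1.    ]] [ 0.6274 -0.0767  0.1833] [179.866   -0.0614  59.6506]
[[ 0.5053  0.863   0.0026  0.6274]
 [ 0.863  -0.5053 -0.0003 -0.0767]
 [ 0.0011  0.0023 -1.      0.1833]
 [ 0.      0.      0.      1.    ]]
[[ 0.5034  0.8299  0.2407  0.5679]
 [ 0.8641 -0.4844 -0.1369 -0.0402]
 [ 0.003   0.2769 -0.9609  0.3257]
 [ 0.      0.      0.      1.    ]]
[ 0.6274 -0.0767  0.1831] [179.8736  -0.0541  59.6566]
```

>>> send_rows([
  [0, -25, 16, -20, -0.5],
  [0, -25, 16, -45, -0.5],
  [0, -25, 16, -45, -0.5],
  [0, -25, 16, -45, -0.5],
])

```text
time: 3.4
ee_pos: [0.6027, -0.0608, 0.1378]
tcp_rot: [179.9, -0.0, 59.2]
wrist_force: [0.2, -0.3, -0.6]
opening: 0.0852
```

```bash
python3 - <<'E'
from h import *
wrist('w3')
M=[bot.camera("wrist")["mount"] for i in range(4)]
for m in M: print(m[:3,3],Ro.from_matrix(m[:3,:3]).as_euler("xyz",degrees=True))
V=[bot.camera("top")["view"] for i in range(3)]
for m in V: print(np.linalg.inv(m)[:3,3],Ro.from_matrix(m[:3,:3]).as_euler("xyz",degrees=True))
print(bot.get_obs()["time"])
E
```

```text
3.4 [ 0.6027 -0.0608  0.1378] [179.9161  -0.0399  59.1552] [-5.7641 11.674   7.218  85.4511  0.0006 25.0808] [ 0.1902 -0.2869 -0.5604] [0.0348 0.0071 0.0018] 0.08520364438850163
[ 0.0016 -0.0695 -0.1425] [-15.9427   0.1089  -0.127 ]
[ 0.0016 -0.0695 -0.1425] [-15.9427   0.1089  -0.127 ]
[ 0.0016 -0.0695 -0.1425] [-15.9427   0.1089  -0.127 ]
[ 0.0016 -0.0695 -0.1425] [-15.9427   0.1088  -0.1271]
[0.2938 0.0181 1.5764] [-179.9153   -5.6244  -90.2037]
[0.2938 0.0181 1.5764] [-179.9153   -5.6244  -90.2037]
[0.2938 0.0181 1.5764] [-179.9153   -5.6244  -90.2037]
3.8
```

View pics/w3.png

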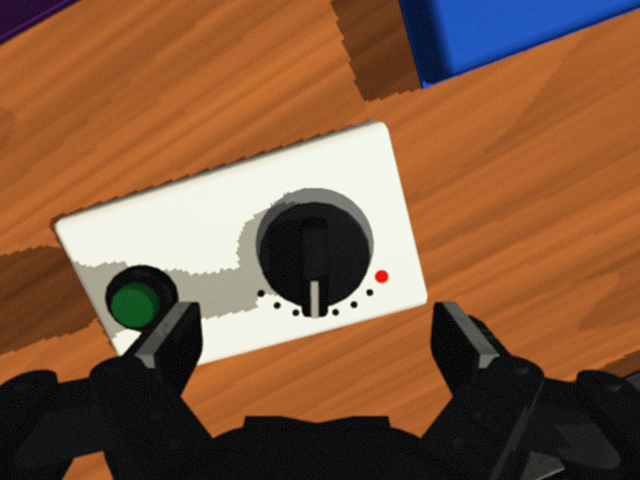

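```bash
python3 - <<'E'
from h import *
im=cv2.imread('pics/w3.png')
c=im[180:340,220:420];cv2.imwrite('pics/w3c.png',cv2.resize(cv2.convertScaleAbs(c,alpha=2.5,beta=20),None,fx=4,fy=3.7,interpolation=cv2.INTER_CUBIC)[:590])
def blob(img,seed,kind,r):
    u,v=seed; h=img[v-r:v+r+1,u-r:u+r+1].astype(float); b,g,rr=h[...,0],h[...,1],h[...,2]
    w={'red':np.clip(rr-np.maximum(b,g)-60,0,None),'green':(g-np.maximum(b,rr)>35)*1.0,'dark':np.clip(150-h.mean(2),0,None)}[kind]
    yy,xx=np.mgrid[-r:r+1,-r:r+1]; return (u+(w*xx).sum()/w.sum(),v+(w*yy).sum()/w.sum())
S={'w1':([('red',362,229,6),('dark',344,248,3),('dark',332,254,3),('dark',318,256,3),('dark',305,254,3),('dark',292,249,3)],[0,2,3,4,5,6]),
'w2':([('red',375,215,8),('dark',350,241,4),('dark',334,248,4),('dark',317,250,4),('dark',299,248,4),('dark',283,241,4)],[0,2,3,4,5,6]),
'w3':([('red',381,276,8),('dark',370,293,4),('dark',354,305,4),('dark',335,312,4),('dark',296,312,4),('dark',277,305,4),('dark',261,293,4)],[0,1,2,3,5,6,7])}
pts={};cam={};mod={}
for n,(s,k) in S.items():
    i=cv2.imread(f'pics/{n}.png');pts[n]=np.array([blob(i,(u,v),kk,r) for kk,u,v,r in s]);a=.84-.28*np.array(k);mod[n]=np.c_[46*np.cos(a),46*np.sin(a),55+0*a]/1e3
    d=np.load(f'pics/{n}.npz');cam[n]=(d['K'],d['V'])
N=list(S)
def res(p,jp=False):
    c,s=np.cos(p[2]),np.sin(p[2]);R=np.array([[c,-s,0],[s,c,0],[0,0,1]]);out=[]
    for j,n in enumerate(N):
        d=p[3+6*j:9+6*j];K,V=cam[n];W=np.eye(4);W[:3,:3]=Ro.from_rotvec(d[3:]*np.radians(.15)).as_matrix();W[:3,3]=d[:3]*.0015
        out+=[((proj(K,W@V,mod[n]@R.T+[p[0],p[1],0])-pts[n])/.4).ravel(),d]
    return np.concatenate(out)
r=least_squares(res,np.r_[.602,-.061,-.259,np.zeros(18)]);print(r.x[:3],np.degrees(r.x[2]));print(r.x[3:].reshape(-1,6))
cov=np.linalg.inv(r.jac.T@r.jac);print(np.sqrt(np.diag(cov))[:3])
# finger inner edges row profile
for row in (310,320,330):
    g=im[row].mean(1);print(row,g[196:208].round(),g[424:440].round())
for row in (225,240,290,300,310):
    print(row,im[row,295:335].mean(1).round().astype(int))
E
```

```text
[ 0.6026 -0.0594 -0.2474] -14.173996094728098
[[ 0.0815  0.0582 -0.0126 -0.0441  0.0539 -0.0215]
 [-0.0361  0.0453 -0.1726 -0.0321 -0.0143 -0.0781]
 [-0.0443  0.0421 -0.3207 -0.0535 -0.0058  0.107 ]]
[0.001  0.001  0.0032]
310 [ 21.  19.  23.  45. 100. 145. 161. 164. 161. 163. 159. 159.] [106. 104. 108.  99.  99. 104. 103. 107.  90.  54.  18.   8.   0.  14.
   0.  16.]
320 [  5.   6.   5.  17.  73. 169. 239. 243. 241. 233. 228. 235.] [113. 112. 111. 112. 111. 112. 114.  91.  51.  20.  14.   9.   1.  11.
   6.  19.]
330 [  9.   7.  16.   8.  17.  79. 177. 237. 242. 240. 240. 238.] [108. 108. 102. 103. 101. 103.  88.  55.  21.  13.   7.  11.  14.   6.
   2.   9.]
225 [19 20 13 19 12 10  9  1  3 13 15  6  8 16  0 13 13 17  8 10  5 20 13 11
  4  9  9 19 14  7 15 22 14 20 31 30 23 18 24 19]
240 [13 16 15  5  6 15 12 17 24 22 23 28 26 25 26 20 24 25 23 25 29 20 27 28
 24 27 24 30 24 25 25 20 18 20 24 23 20 17 28 27]
290 [ 16  13  11  18  15   1  12   5  15  17  19   8  15  14  32  78 129 157
 164 163 160 159 140  93  40  13  22   7  18  15  15  10  17  15  14  19
  28  13  22  21]
300 [  6  13  19   9  15  13   7  12  19   8  15  13  16   8  19  57 110 152
 165 166 165 158 139  87  39  12  11  10  12  14  13  15  12  14  21  30
  17  24  24  19]
310 [ 46  49  80 154 207 217 153  65   8  11   4  14  13  14  20  58 113 152
 166 159 159 155 136  89  33  11  13   0  22   6  10  16  66 168 237 244
 227 161  79  34]
```

View pics/w3c.png

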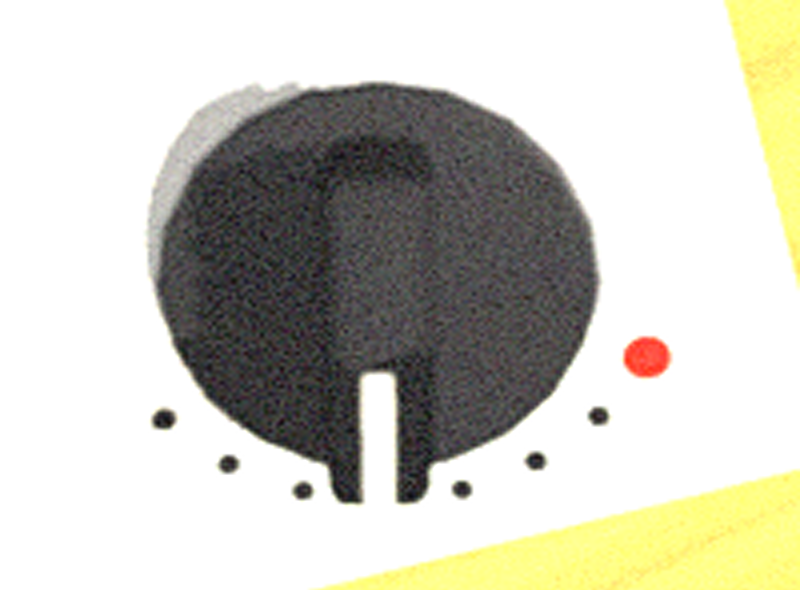

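>>> send_rows([
  [0.6, -1.3, 0, 0, 0],
  [0.6, -1.3, 0, 0, 0],
  [0.6, -1.3, 0, 0, 0],
  [0.6, -1.3, 0, 0, 0],
])

```text
time: 4.3
ee_pos: [0.6008, -0.0607, 0.1363]
tcp_rot: [-180.0, 0.0, 59.2]
wrist_force: [1.3, -0.4, 0.3]
opening: 0.0342
```

```bash
python3 -c "
from h import *
wrist('w4')"
```

```text
4.3 [ 0.6008 -0.0607  0.1363] [-179.9978    0.0004   59.1579] [-5.7734 11.5193  6.8704 85.3532  0.0006 25.0687] [ 1.322  -0.4025  0.2723] [ 0.0514  0.0252 -0.0255] 0.034205384074920436
```

View pics/w4.png

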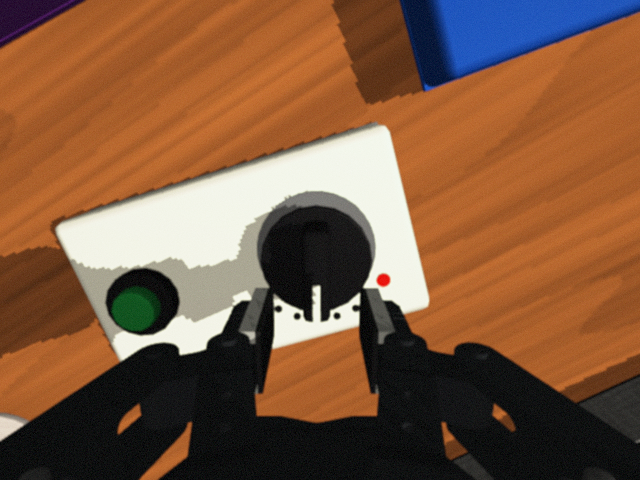

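The fingers in w4 (inner edges at about x=272 and 361) straddle the bar (x≈316.5) evenly. Descending now.

>>> send_rows([
  [0.6, 0, 0, -15, 0],
  [0.6, 0, 0, -30, 0],
  [0.6, 0, 0, -40, 0],
  [0.6, 0, 0, -48, 0],
  [0.6, 0, 0, -50, 0],
  [0.6, 0, 0, -50, 0],
])

```text
time: 5.1
ee_pos: [0.6009, -0.0608, 0.0865]
tcp_rot: [180.0, -0.0, 59.2]
wrist_force: [-0.0, 0.0, 0.2]
opening: 0.0341
```

```bash
python3 -c "
from h import *
wrist('w5')"
```

```text
5.1 [ 0.6009 -0.0608  0.0865] [179.9864  -0.0073  59.1568] [-5.7762 11.9214  1.8399 79.9031  0.0009 25.0669] [-0.0402  0.0171  0.1733] [-0.0257 -0.0021  0.0024] 0.03405037348725616
```

View pics/w5.png

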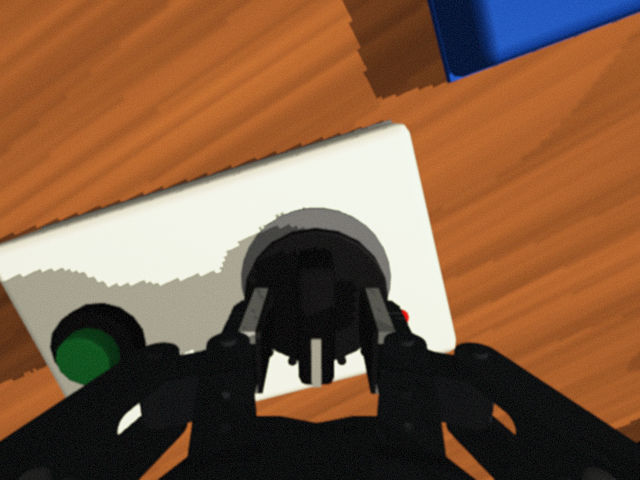

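>>> send_rows([
  [0.6, 0, 0, -3, 0],
  [0.6, 0, 0, -6, 0],
  [0.6, 0, 0, -6, 0],
])

```text
time: 5.52
ee_pos: [0.6007, -0.0607, 0.08]
tcp_rot: [-180.0, 0.0, 59.2]
wrist_force: [-0.7, 0.6, -0.3]
opening: 0.0342
```

>>> send_rows([
  [0.8, 0, 0, 0, 0],
  [0.8, 0, 0, 0, 0],
  [1, 0, 0, 0, 0],
  [1, 0, 0, 0, 0],
  [1, 0, 0, 0, 0],
], squeeze=30)

```text
time: 6.15
ee_pos: [0.6008, -0.0609, 0.0805]
tcp_rot: [180.0, 0.0, 59.1]
wrist_force: [-2.0, -0.9, 2.3]
opening: 0.0133
```

```bash
python3 -c "
from h import *
wrist('w6')"
```

```text
6.15 [ 0.6008 -0.0609  0.0805] [179.9848   0.0096  59.1484] [-5.7821 12.0062  1.276  79.2601 -0.0151 25.0694] [-1.9561 -0.933   2.2843] [-0.3463  0.3168  0.0569] 0.013304488909029915
```

>>> send_rows([
  [1, 0, 0, -0.5, 0],
  [1, 0, 0, -1, 0],
  [1, 0, 0, -1, 0],
  [1, 0, 0, -1, 0],
])

```text
time: 6.7
ee_pos: [0.6008, -0.0609, 0.0793]
tcp_rot: [180.0, 0.0, 59.2]
wrist_force: [-1.7, -2.8, 2.6]
opening: 0.0132
```

>>> send_rows([
  [1, 0, 0, -0.5, 0],
  [1, 0, 0, -1, 0],
  [1, 0, 0, -1, 0],
])

```text
time: 7.08
ee_pos: [0.6008, -0.0609, 0.0783]
tcp_rot: [180.0, 0.0, 59.2]
wrist_force: [-1.7, -3.5, 3.7]
opening: 0.0133
```

>>> send_rows([
  [1, 0, 0, -0.5, 0],
  [1, 0, 0, -1, 0],
  [1, 0, 0, -1, 0],
])

```text
time: 7.45
ee_pos: [0.6008, -0.0609, 0.0772]
tcp_rot: [180.0, 0.0, 59.2]
wrist_force: [-1.3, -3.8, 4.6]
opening: 0.0136
```

>>> send_rows([
  [1, 0, 0, -0.5, 0],
  [1, 0, 0, -1, 0],
  [1, 0, 0, -1, 0],
])

```text
time: 7.82
ee_pos: [0.6008, -0.0608, 0.0762]
tcp_rot: [180.0, 0.0, 59.2]
wrist_force: [-1.6, -4.3, 3.9]
opening: 0.0135
```

```bash
python3 -c "
from h import *
wrist('w7')"
```

```text
7.825 [ 0.6008 -0.0608  0.0762] [179.9986   0.0064  59.1563] [-5.7756 12.0868  0.8971 78.8117 -0.0064 25.0682] [-1.5584 -4.3484  3.8952] [-0.8657  0.4709  0.0335] 0.013535282178231509
```

View pics/w7.png

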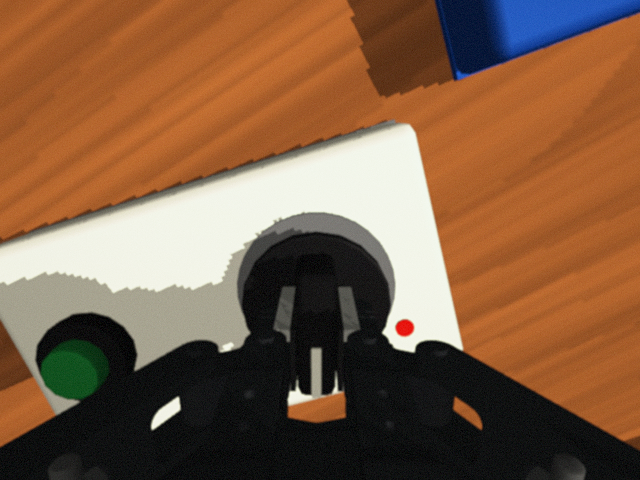

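>>> send_rows([
  [1, -0.1, -0.3, -0.5, 0],
  [1, -0.1, -0.3, -1, 0],
  [1, -0.1, -0.3, -1, 0],
])

```text
time: 8.25
ee_pos: [0.6008, -0.0609, 0.0755]
tcp_rot: [180.0, -0.0, 59.2]
wrist_force: [-1.9, -2.0, 5.0]
opening: 0.0136
```

>>> send_rows([
  [1, 0, 0, -0.5, 0],
  [1, 0, 0, -1, 0],
  [1, 0, 0, -1, 0],
])

```text
time: 8.62
ee_pos: [0.6008, -0.0609, 0.0747]
tcp_rot: [180.0, -0.0, 59.2]
wrist_force: [-3.5, -2.0, 5.6]
opening: 0.0134
```

>>> send_rows([
  [1, 0.2, 0, -0.5, 0],
  [1, 0.2, 0, -1, 0],
  [1, 0.2, 0, -1, 0],
])

```text
time: 9.0
ee_pos: [0.6009, -0.0609, 0.0739]
tcp_rot: [180.0, -0.0, 59.2]
wrist_force: [-4.1, -1.7, 8.4]
opening: 0.0132
```

>>> send_rows([
  [1, 0, 0, -0.5, 0],
  [1, 0, 0, -0.5, 0],
  [1, 0, 0, -0.5, 0],
])

```text
time: 9.38
ee_pos: [0.6009, -0.0609, 0.0736]
tcp_rot: [180.0, -0.0, 59.2]
wrist_force: [-4.5, -1.8, 9.9]
opening: 0.0135
```

>>> send_rows([
  [1, -0.2, 0, -0.3, 0],
  [1, -0.4, -0.1, -0.5, 0],
  [1, -0.4, -0.1, -0.5, 0],
  [1, -0.4, -0.1, -0.5, 0],
])

```text
time: 9.88
ee_pos: [0.6009, -0.0609, 0.0734]
tcp_rot: [179.9, -0.1, 59.2]
wrist_force: [-3.7, -1.8, 10.8]
opening: 0.0135
```

>>> send_rows([
  [1, 0, 0, -0.3, 0],
  [1, 0, 0, -0.3, 0],
  [1, 0, 0, -0.3, 0],
])

```text
time: 10.25
ee_pos: [0.6009, -0.0609, 0.0731]
tcp_rot: [179.9, -0.1, 59.2]
wrist_force: [-3.8, -1.9, 10.8]
opening: 0.0138
```

```bash
python3 -c "
from h import *
for i in range(4):
    bot.camera('top'); o=bot.get_obs(); print(o['time'],o['ee_pos'],o['wrist_force'],o['torque'],o['tcp_rot'])"
```

```text
10.3 [ 0.6009 -0.0609  0.0731] [-3.9495 -1.504  11.3143] [-0.3215  0.8718  0.0709] [179.9387  -0.0591  59.1702]
10.35 [ 0.6009 -0.0609  0.0732] [-3.012  -0.9762 10.1206] [-0.2908  0.8641  0.01  ] [179.9389  -0.0597  59.1662]
10.4 [ 0.6009 -0.0609  0.0731] [-3.9134 -0.3505  9.9045] [-0.3491  0.8615  0.0181] [179.9395  -0.0586  59.1682]
10.45 [ 0.6009 -0.0609  0.0732] [-3.6836 -1.5696 12.195 ] [-0.2942  0.8768 -0.0139] [179.9388  -0.0597  59.1672]
```

>>> send_rows([
  [1, -0.2, 0, -0.5, 0],
  [1, -0.3, 0, -0.9, 0],
  [1, -0.3, 0, -0.9, 0],
  [1, -0.3, 0, -0.9, 0],
])

```text
time: 10.95
ee_pos: [0.6009, -0.0609, 0.0726]
tcp_rot: [179.9, -0.1, 59.2]
wrist_force: [-2.8, -1.3, 12.0]
opening: 0.0134
```

```bash
cat >> h.py <<'E'
def avg(n=4):
    F=[];Z=[];T=[]
    for i in range(n):
        bot.camera('top'); o=bot.get_obs(); F.append(o['wrist_force']);Z.append(o['ee_pos']);T.append(o['torque'])
    print(round(o['time'],2),np.mean(Z,0),"F",np.mean(F,0),"T",np.mean(T,0),o['tcp_rot'],round(o['opening'],4))
E
python3 -c "
from h import *
avg()"
```

```text
11.15 [ 0.6008 -0.0609  0.0726] F [-3.3281 -1.3206 12.0027] T [-0.2973  0.7581  0.0366] [179.9046  -0.0803  59.1691] 0.013
```

>>> send_rows([
  [1, -0.2, 0, -0.5, 0],
  [1, -0.3, 0, -0.9, 0],
  [1, -0.3, 0, -0.9, 0],
  [1, -0.3, 0, -0.9, 0],
])

```text
time: 11.65
ee_pos: [0.6008, -0.0609, 0.072]
tcp_rot: [179.9, -0.1, 59.2]
wrist_force: [-2.8, -0.7, 14.0]
opening: 0.0134
```

```bash
python3 -c "
from h import *
avg()"
```

```text
11.85 [ 0.6008 -0.0609  0.072 ] F [-2.6466 -1.3428 13.4517] T [-0.2852  0.676   0.0316] [179.8655  -0.1027  59.172 ] 0.0136
```

Force 13.5 N, 3.5 mm into the spring: midway between free and the stop. A small turn will test whether it has come free.

>>> send_rows([
  [1, 0, 0, 0, 1],
  [1, 0, 0, 0, 2],
  [1, 0, 0, 0, 3],
  [1, 0, 0, 0, 3.5],
  [1, 0, 0, 0, 3.5],
])

```text
time: 12.48
ee_pos: [0.6008, -0.0609, 0.072]
tcp_rot: [179.9, -0.1, 62.7]
wrist_force: [-2.1, -2.1, 13.2]
opening: 0.0134
```

```bash
python3 -c "
from h import *
avg(3)"
```

```text
12.62 [ 0.6008 -0.0609  0.072 ] F [-2.6473 -1.0282 13.3274] T [-0.3389  0.6764 -0.0305] [179.8613  -0.0875  62.6647] 0.0134
```

>>> send_rows([
  [1, 0, 0, 0, 2],
  [1, 0, 0, 0, 4],
  [1, 0, 0, 0, 6],
  [1, 0, 0, 0, 8],
  [1, 0, 0, 0, 8],
])

```text
time: 13.25
ee_pos: [0.6008, -0.061, 0.072]
tcp_rot: [179.8, -0.1, 70.7]
wrist_force: [-2.7, -2.6, 13.2]
opening: 0.0134
```

```bash
python3 -c "
from h import *
avg(2);wrist('w8')"
```

```text
13.35 [ 0.6008 -0.061   0.072 ] F [-2.9043 -1.1979 13.6445] T [-0.3782  0.6768  0.0685] [179.8488  -0.0622  70.6685] 0.0132
13.35 [ 0.6008 -0.061   0.072 ] [179.8488  -0.0622  70.6685] [-5.8118 11.9938  0.3155 78.1601  0.0251 13.5199] [-3.2796 -1.1592 13.9334] [-0.3454  0.682   0.0943] 0.013177579431009633
```

View pics/w8.png

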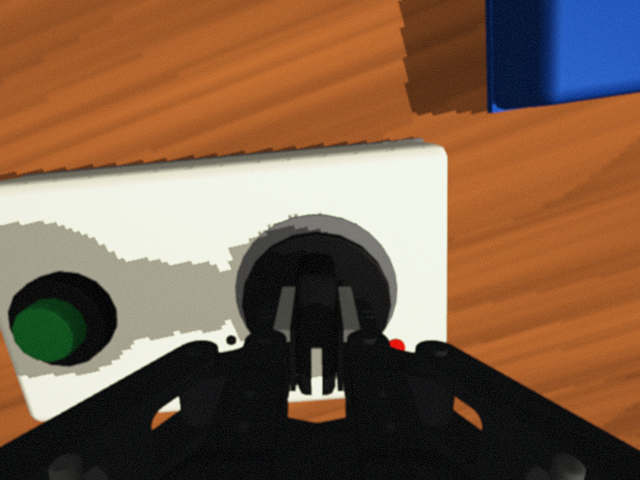

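>>> send_rows([
  [1, 0, 0, 0, 3],
  [1, 0, 0, 0, 6],
  [1, 0, 0, 0, 9],
  [1, 0, 0, 0, 12],
  [1, 0, 0, 0, 15],
  [1, 0, 0, 0, 18],
  [1, 0, 0, 0, 20],
  [1, 0, 0, 0, 20],
])

```text
time: 14.4
ee_pos: [0.6007, -0.0612, 0.072]
tcp_rot: [179.8, 0.0, 90.7]
wrist_force: [-2.9, -2.2, 13.4]
opening: 0.0134
```

```bash
python3 -c "
from h import *
avg(3)"
```

```text
14.55 [ 0.6008 -0.0612  0.072 ] F [-3.4003 -2.8024 13.5794] T [-0.5755  0.7553  0.0817] [179.8399   0.0112  90.6666] 0.0135
```

>>> send_rows([
  [1, 0, 0, 0, 3],
  [1, 0, -0.1, 0, 6],
  [1, 0, -0.2, 0, 9],
  [1, 0, -0.2, 0, 12],
  [1, 0, -0.2, 0, 15],
  [1, 0, -0.2, 0, 18],
  [1, 0, -0.2, 0, 20],
  [1, 0, -0.2, 0, 20],
])

```text
time: 15.55
ee_pos: [0.6008, -0.0614, 0.072]
tcp_rot: [179.9, 0.1, 110.7]
wrist_force: [-4.0, -2.8, 13.4]
opening: 0.0133
```

```bash
python3 -c "
from h import *
avg(3)"
```

```text
15.7 [ 0.6008 -0.0614  0.072 ] F [-2.7951 -2.6923 13.0144] T [-0.5942  0.7313 -0.0737] [179.8533   0.0641 110.6493] 0.0132
```

>>> send_rows([
  [1, 0, 0, 0, 3],
  [1, 0, 0, 0, 6],
  [1, 0, 0, 0, 9],
  [1, 0, 0, 0, 11],
  [1, 0, 0, 0, 12.5],
  [1, 0, 0, 0, 12.5],
])

```text
time: 16.45
ee_pos: [0.6008, -0.0615, 0.072]
tcp_rot: [179.9, 0.1, 123.2]
wrist_force: [-2.5, -3.1, 12.7]
opening: 0.0132
```

```bash
python3 -c "
from h import *
avg(3)"
```

```text
16.6 [ 0.6008 -0.0615  0.072 ] F [-2.218  -2.8929 13.4091] T [-0.6866  0.6931  0.0613] [179.875    0.1071 123.1561] 0.0134
```

>>> send_rows([
  [1, 0, 0, 0, 0.5],
  [1, 0, 0, 0, 1],
  [1, 0, 0, 0, 1.5],
  [1, 0, 0, 0, 1.5],
])

```text
time: 17.1
ee_pos: [0.6008, -0.0615, 0.072]
tcp_rot: [179.9, 0.1, 124.7]
wrist_force: [-1.7, -3.9, 13.5]
opening: 0.0132
```

```bash
python3 -c "
from h import *
avg(2);wrist('w9')"
```

```text
17.2 [ 0.6008 -0.0615  0.072 ] F [-2.9303 -2.9689 13.6417] T [-0.7106  0.6671 -0.0801] [179.8745   0.1141 124.6489] 0.0133
17.2 [ 0.6008 -0.0615  0.072 ] [179.8745   0.1141 124.6489] [ -5.8404  11.9964   0.3215  78.1556  -0.0053 -40.4894] [-2.7448 -3.1958 13.0834] [-0.7224  0.6545 -0.0693] 0.01334708193706188
```

View pics/w9.png

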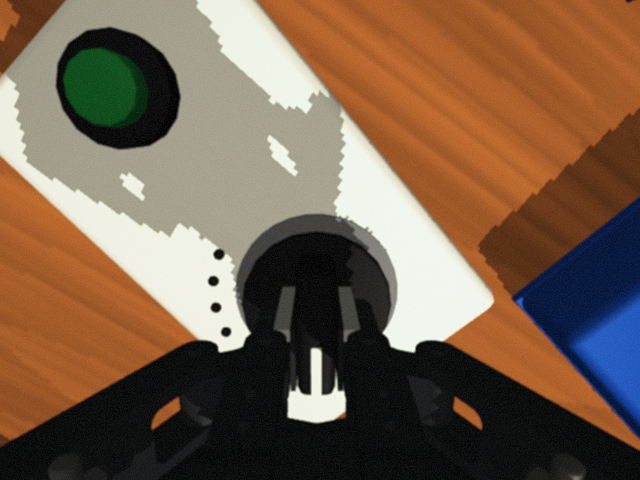

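>>> send_rows([
  [1, 0, 0, 0, 0.3],
  [1, 0, 0, 0, 0.6],
  [1, 0, 0, 0, 0.6],
])

```text
time: 17.62
ee_pos: [0.6008, -0.0615, 0.072]
tcp_rot: [179.9, 0.1, 125.2]
wrist_force: [-4.2, -3.0, 14.1]
opening: 0.0132
```

```bash
python3 -c "
from h import *
avg(3)"
```

```text
17.77 [ 0.6008 -0.0615  0.072 ] F [-2.8645 -2.9884 13.7681] T [-0.6881  0.6695 -0.1441] [179.88     0.1139 125.2368] 0.0135
```

>>> send_rows([
  [1, 0, 0, 0, 0.3],
  [1, 0, 0, 0, 0.6],
  [1, 0, 0, 0, 0.6],
])

```text
time: 18.15
ee_pos: [0.6008, -0.0615, 0.072]
tcp_rot: [179.9, 0.1, 125.8]
wrist_force: [-3.0, -2.4, 13.3]
opening: 0.0133
```

```bash
python3 -c "
from h import *
avg(3)"
```

```text
18.3 [ 0.6008 -0.0615  0.072 ] F [-2.8288 -2.5738 13.1719] T [-0.7235  0.6973 -0.2507] [179.8789   0.1158 125.8323] 0.0134
```

Torque rises to −0.25 N m at yaw 125.8°, where the off stop was expected (about 125.6°). Now forward four clicks, back to a yaw of 59.2°.

>>> send_rows([
  [1, 0, 0, 0, -3],
  [1, 0, 0, 0, -6],
  [1, 0, 0, 0, -9],
  [1, 0, 0, 0, -12],
  [1, 0, 0, 0, -15],
  [1, 0, 0, 0, -18],
  [1, 0, 0, 0, -20],
  [1, 0, 0, 0, -20],
])

```text
time: 19.3
ee_pos: [0.6008, -0.0614, 0.072]
tcp_rot: [179.8, 0.0, 105.8]
wrist_force: [-2.9, -3.2, 13.2]
opening: 0.0132
```

```bash
python3 -c "
from h import *
avg(2)"
```

```text
19.4 [ 0.6008 -0.0613  0.072 ] F [-3.1008 -2.387  13.7227] T [-0.5071  0.7218  0.1508] [179.8471   0.0503 105.8754] 0.0138
```

>>> send_rows([
  [1, 0, 0, 0, -3],
  [1, 0, 0.1, 0, -6],
  [1, 0, 0.2, 0, -9],
  [1, 0, 0.2, 0, -12],
  [1, 0, 0.2, 0, -15],
  [1, 0, 0.2, 0, -18],
  [1, 0, 0.2, 0, -20],
  [1, 0, 0.2, 0, -20],
])

```text
time: 20.4
ee_pos: [0.6007, -0.0612, 0.072]
tcp_rot: [179.8, -0.0, 85.8]
wrist_force: [-2.4, -2.4, 13.5]
opening: 0.0134
```

```bash
python3 -c "
from h import *
avg(2)"
```

```text
20.5 [ 0.6007 -0.0612  0.072 ] F [-3.5082 -2.5986 13.5648] T [-0.5202  0.8008  0.0392] [179.8438  -0.0055  85.8606] 0.0134
```

>>> send_rows([
  [1, 0, 0, 0, -3],
  [1, 0, 0, 0, -6],
  [1, 0, 0, 0, -9],
  [1, 0, 0, 0, -12],
  [1, 0, 0, 0, -15],
  [1, 0, 0, 0, -18],
  [1, 0, 0, 0, -20],
  [1, 0, 0, 0, -20],
])

```text
time: 21.5
ee_pos: [0.6008, -0.061, 0.072]
tcp_rot: [179.9, -0.1, 65.8]
wrist_force: [-3.5, -0.4, 14.0]
opening: 0.0131
```

```bash
python3 -c "
from h import *
avg(2)"
```

```text
21.6 [ 0.6008 -0.061   0.072 ] F [-2.5289 -1.2474 13.5518] T [-0.3652  0.7088 -0.0897] [179.857   -0.0775  65.8666] 0.0134
```

>>> send_rows([
  [1, 0, 0, 0, -3],
  [1, 0, 0, 0, -5.5],
  [1, 0, 0, 0, -6.7],
  [1, 0, 0, 0, -6.7],
  [1, 0, 0, 0, -6.7],
])

```text
time: 22.22
ee_pos: [0.6008, -0.0609, 0.072]
tcp_rot: [179.9, -0.1, 59.2]
wrist_force: [-3.0, -1.8, 14.0]
opening: 0.0134
```

```bash
python3 -c "
from h import *
avg(3);wrist('w10')"
```

```text
22.38 [ 0.6008 -0.0609  0.072 ] F [-2.6932 -1.0889 13.3296] T [-0.3071  0.6536  0.0359] [179.8663  -0.099   59.1731] 0.0135
22.375 [ 0.6008 -0.0609  0.072 ] [179.8663  -0.099   59.1731] [-5.8047 11.9942  0.3168 78.1596  0.0331 25.0223] [-2.7707 -1.2662 13.2909] [-0.2708  0.6943  0.051 ] 0.013490156991685355
```

View pics/w10.png

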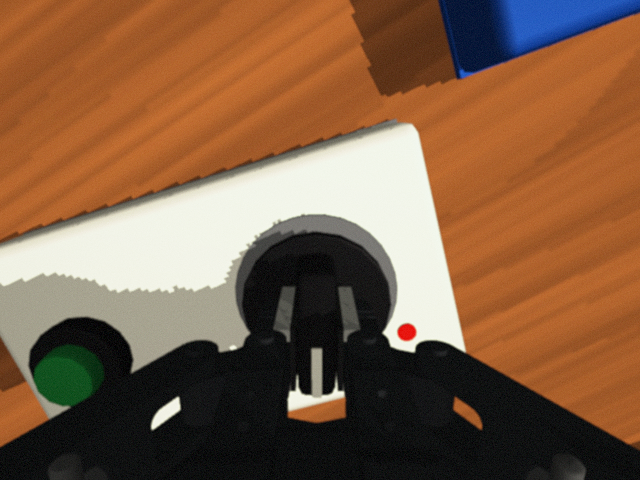

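The dial is back at click 4 with no leftover torque. Letting it rise gently.

>>> send_rows([
  [1, 0, 0, 1, 0],
  [1, 0, 0, 2, 0],
  [1, 0, 0, 3, 0],
  [1, 0, 0, 4, 0],
  [1, 0, 0, 5, 0],
  [1, 0, 0, 6, 0],
  [1, 0, 0, 6, 0],
])

```text
time: 23.3
ee_pos: [0.6006, -0.061, 0.0765]
tcp_rot: [179.9, -0.1, 59.2]
wrist_force: [3.9, -0.3, 3.8]
opening: 0.0131
```

```bash
python3 -c "
from h import *
avg(2)"
```

```text
23.4 [ 0.6006 -0.0609  0.0764] F [4.6289 0.0564 3.2671] T [-0.0372 -1.0212  0.1013] [179.9413  -0.0627  59.1695] 0.0132
```

>>> send_rows([
  [1, 0, 0, 1, 0],
  [1, 0, 0, 2, 0],
  [1, 0, 0, 3, 0],
  [1, 0, 0, 3, 0],
])

```text
time: 23.9
ee_pos: [0.6006, -0.0609, 0.0794]
tcp_rot: [179.9, -0.1, 59.2]
wrist_force: [5.8, -0.2, 3.0]
opening: 0.0131
```

```bash
python3 -c "
from h import *
avg(2)"
```

```text
24.0 [ 0.6006 -0.061   0.0794] F [ 5.1105 -0.4928  3.3787] T [ 0.0127 -1.1886  0.0542] [179.9418  -0.0628  59.1712] 0.0131
```

>>> send_rows([
  [1, 0.6, 0.1, 0.5, 0],
  [0.6, 0.6, 0.1, 0.5, 0],
  [0.6, 0.6, 0.1, 0.5, 0],
  [0.6, 0.6, 0.1, 0.5, 0],
  [0.6, 0.6, 0.1, 0.5, 0],
])

```text
time: 24.62
ee_pos: [0.6003, -0.0611, 0.0794]
tcp_rot: [-180.0, 0.0, 59.2]
wrist_force: [-0.8, -0.2, 0.1]
opening: 0.034
```

>>> send_rows([
  [0.6, 0, 0, 15, 0],
  [0.6, 0, 0, 35, 0],
  [0.6, 0, 0, 55, 0],
  [0.6, 0, 0, 65, 0],
  [0.6, 0, 0, 65, 0],
])

```text
time: 25.25
ee_pos: [0.601, -0.0611, 0.1457]
tcp_rot: [179.9, -0.0, 59.2]
wrist_force: [-0.0, -0.2, -0.5]
opening: 0.0342
```

```bash
python3 -c "
from h import *
wrist('w11')
im=cv2.imread('pics/w11.png');cv2.imwrite('pics/w11c.png',cv2.resize(cv2.convertScaleAbs(im[170:340,40:440],alpha=1.8,beta=10),None,fx=2,fy=2,interpolation=cv2.INTER_CUBIC))"
```

```text
25.25 [ 0.601  -0.0611  0.1457] [179.9177  -0.0386  59.1573] [-5.8065 11.4435  7.8208 86.2864  0.0002 25.0363] [-0.0197 -0.2087 -0.5296] [ 0.0404 -0.0636  0.0205] 0.03422914091805834
```

View pics/w11c.png

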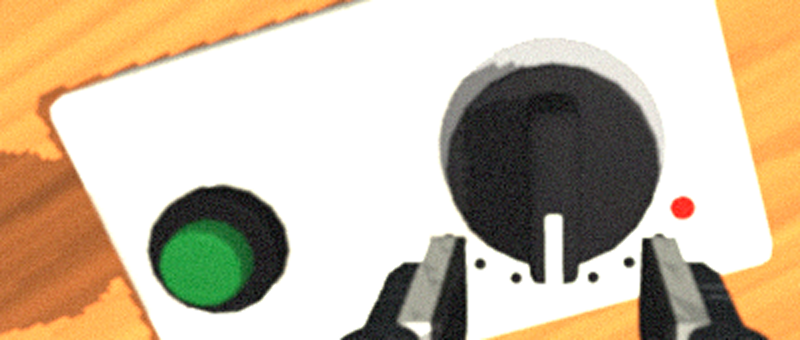

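The dial shows click 4: two small dots and red are visible right of the pointer, with one more hidden by the finger. Now to the button.

>>> send_rows([
  [1, -8, -30, 0, 0],
  [1, -18, -70, 0, 0],
  [1, -28, -107, 0, 0],
  [1, -28, -107, -20, 0],
  [1, -28, -107, -30, 0],
  [1, -28, -107, -30, 0],
  [1, -28, -107, -30, 0],
], squeeze=30)

```text
time: 26.18
ee_pos: [0.5728, -0.1676, 0.1151]
tcp_rot: [180.0, -0.0, 59.2]
wrist_force: [0.4, 0.7, 0.7]
opening: -0.0002
```

```bash
python3 -c "
from h import *
wrist('w12')
for n in('top','scene'):
    c=bot.camera(n)['pixels'][:,:,::-1]
    c=c[130:230,310:440] if n=='top' else c[215:325,195:315]
    cv2.imwrite(f'pics/{n}12.png',cv2.resize(c,None,fx=5,fy=5,interpolation=cv2.INTER_CUBIC))"
```

```text
26.175 [ 0.5728 -0.1676  0.1151] [179.9807  -0.0034  59.2032] [-16.3102  10.6183   3.4934  82.8556  -0.0015  14.4867] [0.3526 0.6708 0.679 ] [ 0.0255 -0.0233  0.0061] -0.00023510863873463982
```

View pics/w12.png

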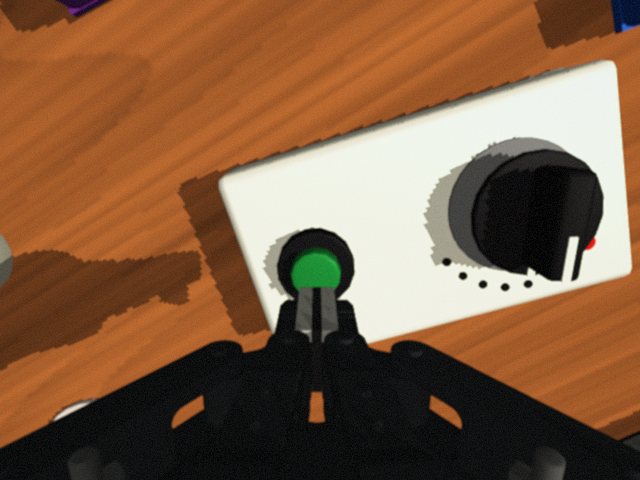

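View pics/scene12.png

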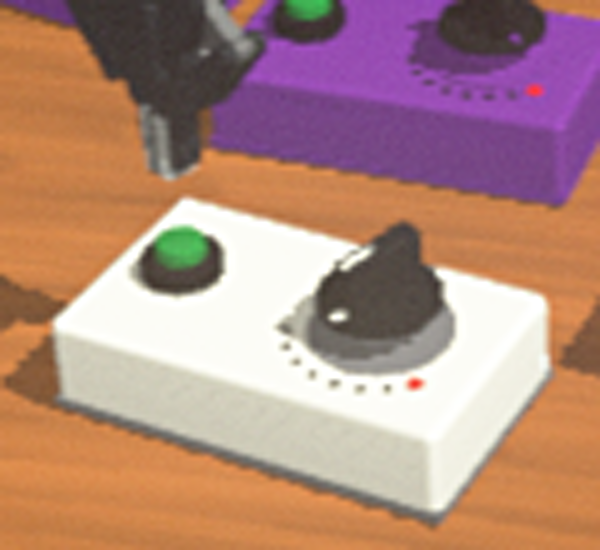

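View pics/top12.png

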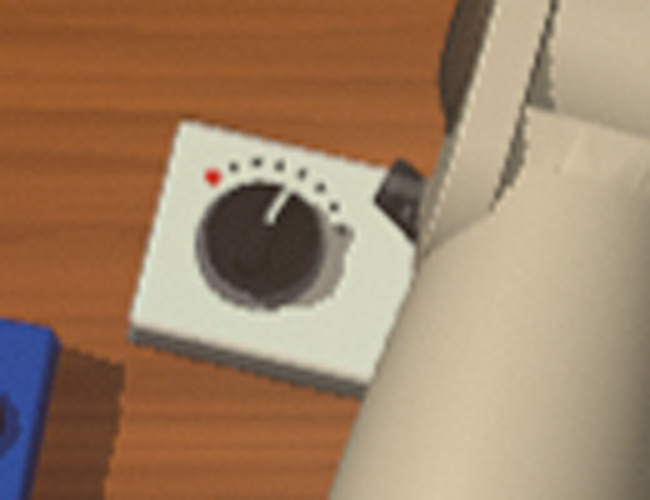

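The dial is up on dot 4 in the top crop (line aimed at (302,173)). The shut fingertips are centred over the green button in w12 (column 316). Pressing.

>>> send_rows([
  [1, 0, 0, -15, 0],
  [1, 0, 0, -30, 0],
  [1, 0, 0, -35, 0],
  [1, 0, 0, -38, 0],
  [1, 0, 0, -40, 0],
  [1, 0, 0, -41, 0],
  [1, 0, 0, -41, 0],
])

```text
time: 27.2
ee_pos: [0.5726, -0.1681, 0.0741]
tcp_rot: [180.0, -0.0, 59.2]
wrist_force: [-3.2, 1.0, 3.2]
opening: 0.0
```

```bash
python3 -c "
from h import *
avg(2)"
```

```text
27.3 [ 0.5726 -0.1681  0.074 ] F [-2.7262  0.5538  3.0104] T [ 0.0953  0.436  -0.027 ] [179.9848  -0.0011  59.1542] 0.0001
```

>>> send_rows([
  [1, 0, 0, -1, 0],
  [1, 0, 0, -2, 0],
  [1, 0, 0, -2, 0],
  [1, 0, 0, -2, 0],
])

```text
time: 27.8
ee_pos: [0.5726, -0.1681, 0.0718]
tcp_rot: [180.0, -0.0, 59.2]
wrist_force: [-2.1, -0.7, 3.6]
opening: -0.0003
```

```bash
python3 -c "
from h import *
avg(2)"
```

```text
27.9 [ 0.5727 -0.1681  0.0718] F [-2.0984  0.3582  3.9658] T [ 0.0584  0.3715 -0.0096] [179.9829  -0.0024  59.1592] -0.0
```

>>> send_rows([
  [1, 0, 0, -1, 0],
  [1, 0, 0, -1, 0],
  [1, 0, 0, -1, 0],
])

```text
time: 28.28
ee_pos: [0.5726, -0.1681, 0.071]
tcp_rot: [180.0, -0.0, 59.2]
wrist_force: [-3.7, 0.7, 5.9]
opening: 0.0001
```

```bash
python3 -c "
from h import *
avg(2)"
```

```text
28.38 [ 0.5726 -0.1681  0.071 ] F [-2.5378  0.0488  7.1074] T [ 0.1125  0.5242 -0.0146] [179.9748  -0.0049  59.1552] 0.0003
```

>>> send_rows([
  [1, 0, 0, -0.8, 0],
  [1, 0, 0, -0.8, 0],
  [1, 0, 0, -0.8, 0],
])

```text
time: 28.75
ee_pos: [0.5727, -0.1681, 0.071]
tcp_rot: [179.9, -0.0, 59.2]
wrist_force: [-4.2, 1.1, 11.2]
opening: -0.0
```

```bash
python3 -c "
from h import *
avg(2)"
```

```text
28.85 [ 0.5727 -0.1681  0.071 ] F [-4.3684  1.3499 11.9711] T [0.2501 0.9929 0.0253] [179.9438  -0.0125  59.1566] -0.0001
```

The button is solidly bottomed: z stays at 0.071 while the force goes from 7 to 12 N. Releasing and backing away.

>>> send_rows([
  [1, 0, 0, 3, 0],
  [1, 0, 0, 8, 0],
  [1, 0, 0, 30, 0],
  [1, 0, 0, 70, 0],
  [1, -30, -20, 120, 0],
  [1, -70, -50, 140, 0],
  [1, -110, -80, 140, 0],
  [1, -110, -80, 140, 0],
  [1, -110, -80, 140, 0],
])

```text
time: 29.98
ee_pos: [0.4627, -0.2481, 0.2097]
tcp_rot: [-180.0, -0.0, 59.1]
wrist_force: [0.3, 0.4, 0.3]
opening: 0.0
```

```bash
python3 -c "
from h import *
wrist('w13')
for n in('top','scene'):
    f=bot.camera(n)['pixels'][:,:,::-1];cv2.imwrite(f'pics/{n}13.png',f)
    c=f[130:230,310:440] if n=='top' else f[215:325,195:315]
    cv2.imwrite(f'pics/{n}13c.png',cv2.resize(c,None,fx=5,fy=5,interpolation=cv2.INTER_CUBIC))"
```

```text
29.975 [ 0.4627 -0.2481  0.2097] [-179.9992   -0.0146   59.1213] [-28.2078   1.1346   3.663   92.5286   0.0147   2.6709] [0.3161 0.4022 0.2515] [ 0.0069 -0.0388  0.0426] 1.19851214556778e-05
```

View pics/w13.png

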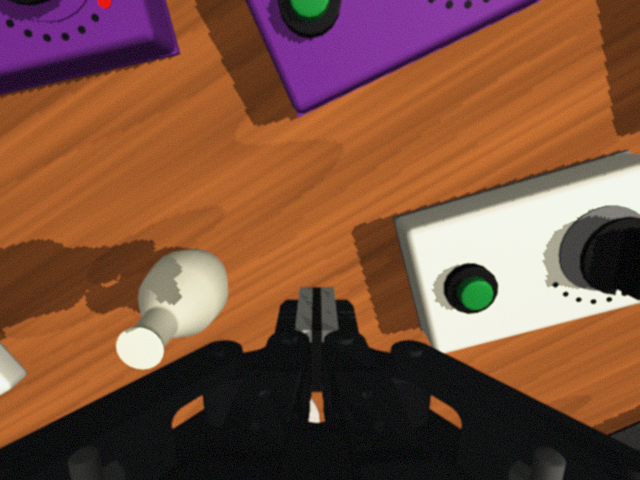

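View pics/scene13.png

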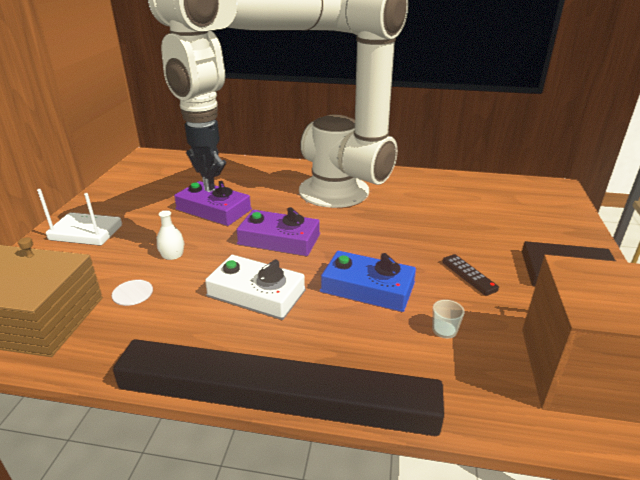

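View pics/top13c.png

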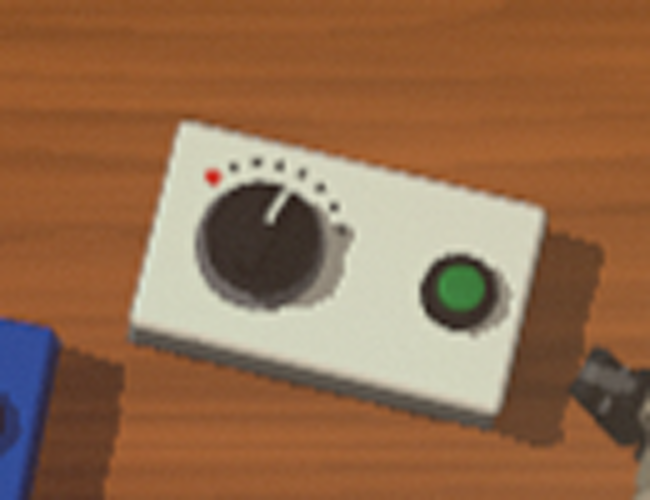

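The final pictures show the pointer line (268,220)→(290,188) aimed at the fourth small dot (302,173). The dial and button are up, the bystanders are at their starting pixels, and the arm is clear. Handing in.

```bash
python3 -c "
from h import *
a=cv2.imread('pics/scene0.png').astype(int);b=cv2.imread('pics/scene13.png').astype(int)
for n,(u,v,r) in dict(vase=(170,237,28),coaster=(132,292,22),remote=(470,274,30),tealight=(447,318,22),box=(255,285,50)).items(): print(n,np.abs(a-b)[v-r:v+r,u-r:u+r].mean().round(2))
print(bot.get_obs()['time']);print(bot.job_done())"
```

```text
vase 6.16
coaster 2.65
remote 2.81
tealight 2.84
box 2.49
30.125
the job is handed in; nothing more can be done
None
```

The white timer is set to four clicks from off and its start button has been pressed. I handed the job in at about 30 s; no verdict came back.

- **Dial push:** I gripped the bar and pushed down to about 13.5 N, roughly 3.5 mm into the spring. That is between where it comes free (12 N) and the bottom stop (14.5 N), and no reading suggested it touched the stop.
- **Turning:** The dial started on click 4. I turned it back until I felt the off stop (0.25 N m, at the expected angle), then forward to click 4. The largest torque I read while turning was that 0.25 N m, and it was about 0.03 N m before I let the dial rise.
- **Start button:** I pressed it until it stopped moving, with the force rising from 7 to 12 N at the same height, then released it.
- **Last checks:** The top view shows the pointer on the fourth small dot, and the dial and button are both up. The arm is clear with about 0 N on the wrist.
- **Bystanders:** Comparing the scene before and after, image differences around the remote, coaster, tealight holder and box are at noise level. The patch around the vase differs a little more (6.2 against about 2.7). I put that down to the arm's changed shadow, because the vase sits at the same pixels.
- **Disagreements:** The camera calibrations gave dial positions about 3 mm apart, so I centred the fingers on the bar by eye in the wrist images. Up to about 5 N of sideways force remained while gripping the dial.

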